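# Set the stage end stop and lock it with the jam nut

### The job

On the inspection stage's end-stop block, turn the black bar of the setting screw until its red end points along the green mark. Then run the brass jam nut clockwise down onto the block and lock it there with about 0.65 N m of torque (not under 0.5, not over 0.85), without shifting the setting. Let go, and leave the other things on the bench alone.

Things in the scene. Friction and masses are not known exactly. Their poses are not given: they have to be found in the camera images.
- stop_block: fixed end-stop block: aluminium body 100 x 100 mm, flat top face 62 mm above the bench, on a dark foot plate 150 x 130 x 12 mm. Origin: centre of the underside, z up; stud, setting screw and nut share its vertical z axis. A short linear stage (dark carriage, copper plate, 50 mm high) is fixed to its +x side, to 185 mm from the origin. Place and yaw differ from start to start
- mark (a point): centre of the green setting mark, a flat stripe 18 x 6 mm on the block's top face that points radially along the block's +x, 38 mm from the stud's axis; thin black ticks every 0.4 rad either side
- screw_bar (a point): centre of the setting screw's grip bar: upright black block 36 mm long (x) x 12 mm thick (y) x 26 mm high on a 24 mm steel stud; its +x end is red. Underside 30 mm, this point 43 mm, top 56 mm above the block's top face; it turns without rising or sinking. Pinch it across the 12 mm from above; stay above its underside, the stud is thicker
- stop_screw (a joint): angle of the setting screw: 0 when the red end points along the green mark, positive anticlockwise seen from above. Starts 0.5 to 1.3 rad anticlockwise of the mark (ends of travel +-1.6), turns with about 0.15 N m of friction and stays where left
- lock_nut: hex jam nut on the stud below the bar. This frame is its steel core: origin at the centre of the underside, z up; flange 45 mm across, 3 mm thick. Right-hand thread, 5 mm a turn: clockwise from above runs it down. Starts roughly 1 to 3 mm clear of the block at any yaw, runs with about 0.1 N m; on bearing, the torque jumps to about 0.4 N m, then climbs some 0.45 N m per rad
- nut_top (a point): centre of the top of the nut's brass hex sleeve, 18 mm above the nut's underside: 46 mm across flats, 53 mm across corners, 15 mm high; flats are square to yaw 0, 60 and 120 degrees from its x. Rubber-bonded to the core, it gives about 0.3 rad per N m. Grip it from above across two flats, the bar between the fingers, fingertips just above the block. The nut stays locked when let go
- spare_nut: loose small steel hex nut, 30 mm across corners, 12 mm high, with a hole; a bystander, not part of the job
- spanner: loose open spanner lying flat; a bystander
- driver: loose screwdriver lying flat; a bystander
- bottle: loose white bottle with red cap, 60 mm diameter, 150 mm tall, standing; a bystander
- lens: loose black camera lens standing, 52 mm diameter, 55 mm tall; a bystander
- lens_cap: loose black lens cap, 48 mm diameter, 10 mm thick; a bystander

How it is judged:
On the way, in this order (a step that is already met when the one before it is completed fails the run):
1. the screw's red end points along the green mark, the nut still clear of the block (value of joint stop_screw between -0.1 and 0.1 rad and contact force between lock_nut and stop_block below 0.5 N), for 0.2 s.
2. the nut is tight on the block with the setting kept (value of joint stop_screw between -0.14 and 0.14 rad and contact force between lock_nut and stop_block above 7 N), for 0.2 s.
At the end, for the whole second after the job is handed in: the red end is within 0.14 rad of the green mark and the nut clamps the block with more than 7 N and at no time more than 55 N (about 0.45 to 1 N m of tightening torque; 22 N at 0.65) (all of step 2); the robot touches nothing.
It fails at once if the nut is over-tightened (clamps the block with more than 55 N, about 1 N m) (contact force between lock_nut and stop_block above 55 N).
It fails at once if a bystander is moved more than 30 mm (distance of any of spare_nut, spanner, driver, bottle, lens, lens_cap from where it was at the start of the episode above 0.03 m).
It also fails if it takes over 67 s, if anything falls off the work surface, if the arm or the gripper's body presses on something with over 40 N, if the wrist force passes 120 N, or if a joint passes its speed limit or range.

### The arm

A 6-joint arm with a two-finger parallel gripper is mounted at the origin on the work surface. World frame = base frame: x ahead of the robot, y to its left, z up, the work surface at z = 0. Lengths are in m, angles in rad, forces in N, time in s.
With the tool pointing down it reaches from about 0.275 to 1 m from the base axis. Payload 8.4 kg.
Tool frame: the origin (TCP) lies on the centre line of the jaws, within the pads' length; the fingertips stand 17 mm ahead of it and the grasp point (between the pads) lies 2 mm behind it (bot.tcp_to_tips is the z of the fingertips in the tool frame, in m); z points along the fingers, y is the line along which they close (so a half turn about z gives the same grasp; the last joint's range is limited). The gripper opens to 85 mm and grips with 20 to 120 N. Pads are 22 mm wide; open, the fingers measure 114 mm over their backs; the gripper's body (76 mm by 85 mm) begins 54 mm behind the grasp point. The pads swing forward as they close: fully open they stand 13 mm farther back than shut.
Start: joints at [-1.169, 0.353, 1.633, -0, 1.155, -0.002], TCP at [0.246, -0.575, 0.216] pointing down, gripper open.
Joint ranges: [-2.63, 2.63], [-0.92, 2.1], [0.06, 2.66], [-1.3, 4.44], [0, 2.69], [-3.02, 3.02]. Speed limits (rad/s): [2.22, 2.22, 2.79, 3.14, 3.14, 3.14].

### API

Orientations are given as a unit quaternion [x, y, z, w].
In Python, from workcell import bot, hand, kinematics, get_obs, vision, hand_in gives the robot as it stands. The module is installed in compiled form; this text tells all that it offers. Calls block until the motion is done:
- bot.reach(position, orientation): joint-space move of the TCP to a pose.
- bot.servo_line(position, ori=None, velocity=0.15): straight line of the TCP; ori=None keeps the orientation; velocity is the mean speed in m/s.
- bot.goto_joints(angles): joint-space move.
- hand.move_gripper(opening, strength=None): finger opening in m; strength is the grip in N (None keeps the last); returns when the fingers have stopped.
- bot.dwell(seconds).
- kinematics.solve_ik(position, orientation): joint angles nearest the present ones, or None.
- get_obs(): the state.
- vision.read_camera(name): name is "scene" or "top"; returns a dict with "frame" (420x560x3 uint8, red, green, blue), "intrinsics" (3x3 intrinsics, pixels), "view" (4x4, takes a point from world to camera coordinates). Camera axes: x right, y down, z forward; pixel columns grow to the right and rows downward; lengths in m; the calibration is good to about 2 mm. A picture is of the moment at which its call begins. There is no depth.
A pose or a line that the arm cannot do raises bot.IKError and nothing moves.
- hand_in(): hands the job in; it is judged then, once.
The state is a dict: "time_s": time; "joint_pos": joint angles; "joint_vel": joint speeds; "joint_efforts": joint torques, N m; "position": TCP position; "orientation": TCP orientation; "wrist_force": force on the tool from outside, world axes, zero at the start; "ft_torque": the same for the moment, N m; "gripper_width": finger opening in m; "grip_force": force on a finger pad.
Only numpy, scipy, OpenCV 4.12 (cv2) and the standard library are available. Lean on these libraries where they do the work, as an engineer would, in place of code of your own. Each camera call takes 0.05 s, during which the arm holds its last target. There are 200 camera calls.

## Working session

There is one attempt and no reset: what is moved stays moved. The work goes in short steps, each a Python script; the robot and the scene stay as the last script left them, time stands still between calls to the robot, and variables do not carry over. Pictures are saved under pics/ and viewed, at most 10 in all, crops included, and the job is handed in when it is done.

```bash
mkdir -p pics
python3 - <<'E'
from workcell import *
import cv2,numpy as np
np.set_printoptions(precision=4,suppress=True)
for n in("scene","top"):
    d=vision.read_camera(n); cv2.imwrite(f"pics/{n}0.png",d["frame"][:,:,::-1]); print(d["intrinsics"],d["view"])
print(get_obs(), bot.tcp_to_tips)
E
```

```text
[[443.0241   0.     276.6736]
 [  0.     443.0241 208.323 ]
 [  0.       0.       1.    ]] [[-0.657   0.7537 -0.0157  0.3375]
 [ 0.6179  0.5265 -0.584  -0.301 ]
 [-0.4319 -0.3933 -0.8116  1.347 ]
 [ 0.      0.      0.      1.    ]]
[[403.1271   0.     277.528 ]
 [  0.     403.1271 204.9934]
 [  0.       0.       1.    ]] [[-0.0222 -0.9997  0.0034  0.0358]
 [-0.9827  0.0212 -0.184   0.5469]
 [ 0.1839 -0.0074 -0.9829  0.9195]
 [ 0.      0.      0.      1.    ]]
{'time_s': 0.1, 'joint_pos': array([-1.1694,  0.3536,  1.6341,  0.    ,  1.1552, -0.0024]), 'joint_vel': array([-0.0008, -0.0027,  0.0001, -0.0018, -0.0016, -0.0001]), 'joint_efforts': array([ -0.0003, -60.636 , -34.2821,  -0.0001,   0.004 ,   0.    ]), 'position': array([ 0.2454, -0.5743,  0.215 ]), 'orientation': array([ 0.9797,  0.2005, -0.0001, -0.0006]), 'wrist_force': array([0.61  , 0.4008, 0.5925]), 'ft_torque': array([-0.0432,  0.0196, -0.0331]), 'grip_force': 0.0, 'gripper_width': 0.08582650812818315} 0.017
```

View pics/top0.png

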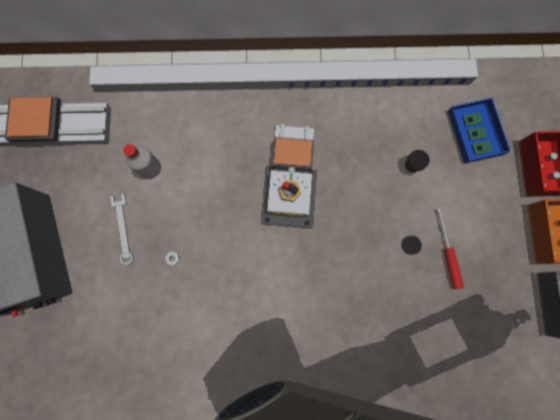

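View pics/scene0.png

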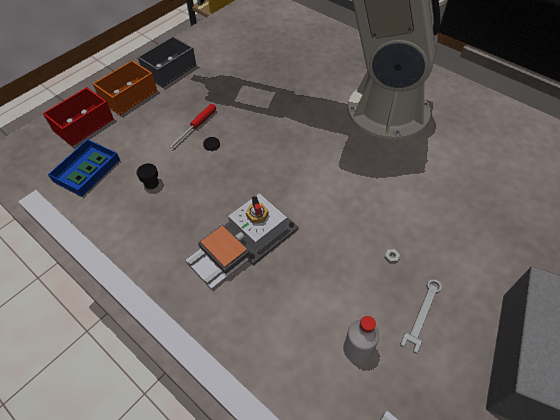

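The top view shows the block at about (290,192), with the green mark at (291,173) and the bar and nut at (289,188). In the scene view the block is at about (258,215), with the mark at (246,226). I'll zoom in on both.

Run:
```python
import cv2,numpy as np
a=cv2.imread("pics/top0.png")[155:230,250:330]; b=cv2.imread("pics/scene0.png")[180:255,215:305]
f=lambda i:cv2.resize(i,(400,375),interpolation=cv2.INTER_NEAREST)
cv2.imwrite("pics/crop0.png",np.hstack([cv2.resize(a,None,fx=5,fy=5,interpolation=0),cv2.resize(b,(400,375*400//450*450//400),interpolation=0)]))
```

```text
Traceback (most recent call last):
ValueError: all the input array dimensions except for the concatenation axis must match exactly, but along dimension 0, the array at index 0 has size 375 and the array at index 1 has size 374
```

Run:
```python
import cv2,numpy as np
a=cv2.imread("pics/top0.png")[155:230,250:330]; b=cv2.imread("pics/scene0.png")[180:255,220:300]
cv2.imwrite("pics/crop0.png",np.hstack([cv2.resize(i,None,fx=5,fy=5,interpolation=0) for i in (a,b)]))
```

```text
(no output)
```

View pics/crop0.png

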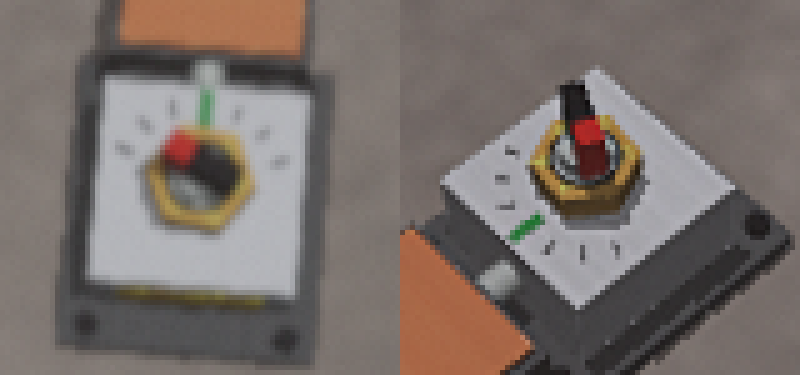

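The crop shows the red end up and left of the stud, anticlockwise of the green mark. The hex and the white face are both clear. Next I'll measure them with masks.

```bash
cat > h.py <<'E'
from workcell import *
import cv2,numpy as np
np.set_printoptions(precision=4,suppress=True)
ROI={"top":(155,230,250,330),"scene":(180,255,220,300)}
def cast(d,uv,z):
    uv=np.atleast_2d(uv).astype(float); V=d["view"]; R,t=V[:3,:3],V[:3,3]
    r=np.c_[uv,np.ones(len(uv))]@np.linalg.inv(d["intrinsics"]).T@R; c=-R.T@t
    return (c+r*((z-c[2])/r[:,2])[:,None])[:,:2]
def pix(d,n,f):
    a,b,c,e=ROI[n]; s=d["frame"][a:b,c:e]
    h,S,v=cv2.split(cv2.cvtColor(s,cv2.COLOR_RGB2HSV)); m=f(h.astype(int),S.astype(int),v.astype(int)).astype(np.uint8)
    k,l,st,_=cv2.connectedComponentsWithStats(m); m=(l==1+np.argmax(st[1:,4])).astype(np.uint8)
    return m,np.array([c,a])
cen=lambda m,o:np.argwhere(m)[:,::-1].mean(0)+o
white=lambda h,s,v:(s<40)&(v>135)
green=lambda h,s,v:(h>45)&(h<85)&(s>90)
red=lambda h,s,v:((h<6)|(h>172))&(s>150)
brass=lambda h,s,v:(h>12)&(h<35)&(s>90)
def measure():
    for n in("top","scene"):
        d=vision.read_camera(n)
        m,o=pix(d,n,white); hull=cv2.convexHull(np.argwhere(m)[:,::-1].astype(np.float32)); P=cast(d,hull[:,0]+o,.062)
        r=cv2.minAreaRect((P*1000).astype(np.float32)); C=np.array(r[0])/1000
        G=cast(d,cen(*pix(d,n,green)),.062)[0]; 
        m,o=pix(d,n,red); Rd=[cast(d,cen(m,o),z)[0] for z in(.105,.118)]
        m,o=pix(d,n,brass); hb=cv2.convexHull(np.argwhere(m)[:,::-1].astype(np.float32))[:,0]+o
        B=cast(d,hb,.081); bc,br=cv2.minEnclosingCircle((B*1000).astype(np.float32))
        ang=lambda p:np.arctan2(p[1],p[0])
        print(n,"face",C,r[1:],"green",G,"yaw",ang(G-C),"dist",np.hypot(*(G-C)),"nut",np.array(bc)/1000,br)
        print("  red",[(p,ang(p-C),ang(p-C)-ang(G-C),np.hypot(*(p-C))) for p in Rd])
        c=np.array(bc)/1000
        E=np.roll(B,-1,0)-B; L=np.hypot(*E.T); th=np.arctan2(E[:,1],E[:,0]); print("  hex flats normal mod 60deg:",np.degrees(np.angle((L*np.exp(6j*(th+np.pi/2))).sum())/6), [(round(np.degrees(t)%60,0),round(l*1e3)) for t,l in zip(th,L) if l>.006])
E
python3 -c "from h import *; measure()"
```

```text
top face [ 0.5816 -0.0058] ((98.75152587890625, 109.47190856933594), 83.88813018798828) green [ 0.6158 -0.0101] yaw -0.12507719765416062 dist 0.034424299756788415 nut [ 0.5766 -0.0055] 24.637248992919922
  red [(array([0.5845, 0.0048]), np.float64(1.3076198714414917), np.float64(1.4326970690956524), np.float64(0.011012966846247555)), (array([0.5814, 0.0052]), np.float64(1.5934141024021438), np.float64(1.7184913000563045), np.float64(0.011015907546505036))]
  hex flats normal mod 60deg: -16.16787580867769 [(np.float64(25.0), 9), (np.float64(14.0), 13), (np.float64(29.0), 7), (np.float64(17.0), 12), (np.float64(20.0), 13), (np.float64(59.0), 10), (np.float64(14.0), 24), (np.float64(48.0), 7), (np.float64(10.0), 15), (np.float64(16.0), 15), (np.float64(58.0), 10)]
scene face [ 0.5791 -0.0038] ((98.78528594970703, 98.93116760253906), 83.82520294189453) green [ 0.6161 -0.0088] yaw -0.1322579237508802 dist 0.03737751088507868 nut [ 0.5805 -0.0019] 28.668447494506836
  red [(array([0.5833, 0.0046]), np.float64(1.1105865330725186), np.float64(1.242844456823399), np.float64(0.009474482865577826)), (array([0.5897, 0.0115]), np.float64(0.9623667743414571), np.float64(1.0946246980923373), np.float64(0.018659818812490635))]
  hex flats normal mod 60deg: -12.689982245563735 [(np.float64(19.0), 18), (np.float64(27.0), 10), (np.float64(10.0), 16), (np.float64(22.0), 15), (np.float64(5.0), 6), (np.float64(58.0), 9), (np.float64(21.0), 6), (np.float64(14.0), 10), (np.float64(3.0), 7), (np.float64(18.0), 21), (np.float64(20.0), 23), (np.float64(42.0), 14)]
```

```bash
cat >> h.py <<'E'
C=np.array([.578,-.0047]); YAW=-.11
def quat(a): return [np.cos(a/2),np.sin(a/2),0,0]
def show(t):
    o=get_obs(); x,y=o["orientation"][:2]; print(t,"t",round(o["time_s"],2),"p",o["position"],"a",2*np.arctan2(y,x),"q6",o["joint_pos"][5],"F",o["wrist_force"],"T",o["ft_torque"],"w",o["gripper_width"],o["grip_force"]); return o
E
python3 - <<'E'
from h import *
bot.reach([*C,.19],quat(1.02)); show("above")
hand.move_gripper(.05,60); bot.servo_line([*C,.113],velocity=.1); show("down")
hand.move_gripper(0.0,60); show("grip")
d=vision.read_camera("scene"); cv2.imwrite("pics/grip.png",cv2.resize(d["frame"][130:280,160:360,::-1],None,fx=4,fy=4))
print(kinematics.solve_ik([*C,.113],quat(1.02)),kinematics.solve_ik([*C,.113],quat(YAW)))
E
```

```text
above t 2.55 p [ 0.5781 -0.0055  0.1901] a 1.0188962984170977 q6 0.5399635974450593 F [-0.4383  0.1431 -0.2808] T [ 0.0117 -0.0604  0.0038] w 0.0856209437120468 0.0
down t 3.91 p [ 0.5785 -0.0047  0.1135] a 1.0200242947441567 q6 0.5400697721246466 F [-0.2699  0.375   0.185 ] T [-0.0063  0.0342  0.0142] w 0.050230000107557723 0.0
grip t 4.44 p [ 0.578  -0.0047  0.1131] a 1.0200067817035858 q6 0.5400634914784264 F [-0.252   0.5752 -0.0255] T [ 0.05   -0.0029 -0.0206] w 6.322922653830934e-05 0.0
[-0.0107  0.3985  1.8238 -0.      0.9192  0.5401] [-0.0107  0.3985  1.8238 -0.      0.9192  1.6701]
```

View pics/grip.png

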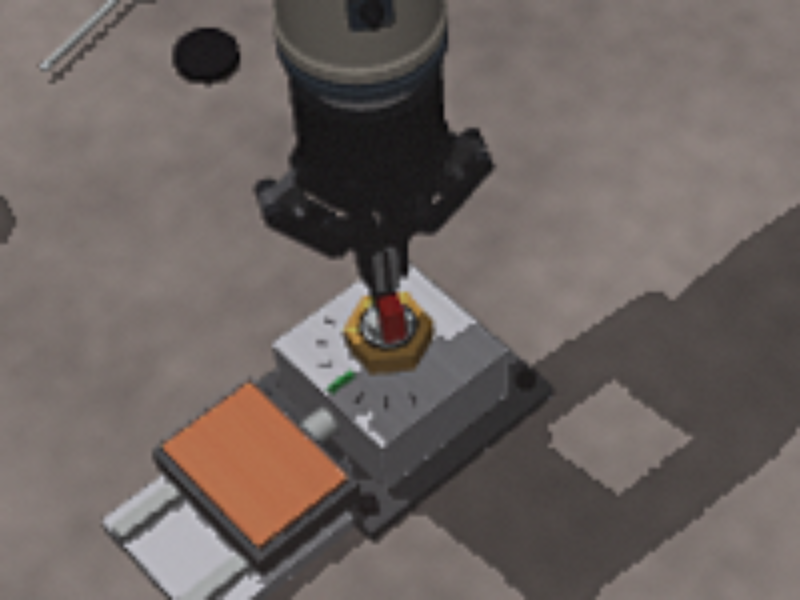

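The fingers closed to zero width. In the picture the tips look level with the top of the bar or behind it, so I'll check with projections.

Run:
```python
from h import *
for n in("scene","top"):
    d=vision.read_camera(n)
    for z in (.062,.081,.092,.096,.105,.118,.130):
        p=d["intrinsics"]@(d["view"]@np.array([*C,z,1]))[:3]; p=p[:2]/p[2]; print(n,z,p,(p-[160,130])*4)
cv2.imwrite("pics/grip2.png",cv2.resize(np.hstack([vision.read_camera("scene")["frame"][180:230,230:290,::-1],vision.read_camera("top")["frame"][160:210,260:320,::-1]]),(780,325),interpolation=cv2.INTER_CUBIC))
show("")
```

```text
scene 0.062 [256.9491 215.7158] [387.7965 342.8634]
scene 0.081 [256.5272 211.0698] [386.1089 324.2792]
scene 0.092 [256.2772 208.3161] [385.1086 313.2643]
scene 0.096 [256.1851 207.3028] [384.7405 309.2111]
scene 0.105 [255.9759 204.9991] [383.9038 299.9966]
scene 0.118 [255.6684 201.6125] [382.6736 286.4498]
scene 0.13 [255.3787 198.4224] [381.5148 273.6898]
top 0.062 [289.1886 191.3515] [516.7542 245.4062]
top 0.081 [289.4463 189.5925] [517.785  238.3701]
top 0.092 [289.6001 188.5421] [518.4006 234.1682]
top 0.096 [289.657 188.154] [518.628  232.6161]
top 0.105 [289.7867 187.2688] [519.1467 229.0754]
top 0.118 [289.9784 185.9599] [519.9137 223.8395]
top 0.13 [290.1603 184.7185] [520.6412 218.8741]
 t 4.69 p [ 0.5779 -0.0047  0.113 ] a 1.020038050995056 q6 0.5400410593767911 F [-0.1945  0.1037 -0.0692] T [ 0.0085 -0.0066  0.0335] w 0.00022498312990138045 0.0
```

View pics/grip2.png

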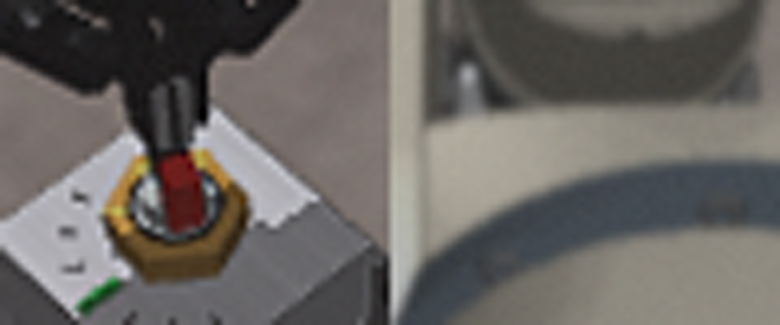

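The picture shows the shut fingertips just above the bar's top at about (255,203), roughly 25 mm higher than the tool data implies. I'll feel down gently onto the bar, whose top is at 0.118, to measure the real tip offset.

Run:
```python
from h import *
z=.113
f0=np.mean([get_obs()["wrist_force"][2]]+[0])
while z>.09:
    z-=.001; bot.servo_line([*C,z],velocity=.03); f=get_obs()["wrist_force"][2]
    if abs(f)>3: break
show("touch %.4f"%z)
```

```text
touch 0.1020 t 7.44 p [ 0.5782 -0.0047  0.1024] a 1.0199670201810138 q6 0.5400869966758403 F [-1.9354  0.2581  4.8054] T [-0.0139  0.2649  0.0031] w -3.366964250677637e-05 2.459307834506035
```

Contact came with the reported TCP at 0.102, so the shut tips really sit about 16 mm behind the reported TCP, a shift of about 33 mm. That agrees with the picture. I'll re-grip lower, watching the force, and let the grip width confirm it.

```bash
cat >> h.py <<'E'
def down(z0,z1,step=.003,lim=5):
    z=z0
    while z>z1+1e-6:
        z=max(z-step,z1); bot.servo_line([*C,z],velocity=.04); f=get_obs()["wrist_force"]
        if np.linalg.norm(f)>lim: print("contact at",z,f); return False
    return True
E
python3 - <<'E'
from h import *
bot.servo_line([*C,.125],velocity=.1); hand.move_gripper(.05,60); bot.servo_line([*C,.105],velocity=.1)
ok=down(.105,.084)
if ok: hand.move_gripper(0.0,60)
show(ok)
E
```

```text
True t 10.89 p [ 0.5779 -0.0046  0.0843] a 1.0199698588893757 q6 0.5400824951695395 F [-2.6167  1.0222  4.7499] T [0.1296 0.3377 0.0275] w 0.010490897268726788 59.226826429367065
```

The bar is gripped, at 10.5 mm width and 59 N. Now I'll turn it to the mark.

Run:
```python
from h import *
q=np.array(get_obs()["joint_pos"]); q=np.array(kinematics.solve_ik([*C,.084],quat(1.02)))
for s in np.linspace(.54,1.67,5)[1:]:
    q[5]=s; bot.goto_joints(q); o=show("rot")
bot.dwell(.3); show("settled")
hand.move_gripper(.05); show("rel"); bot.servo_line([*C,.15],velocity=.2)
q[5]-=1.67; 
bot.servo_line([C[0]-.2,C[1],.22],velocity=.4); show("away")
measure()
a=vision.read_camera("top")["frame"][155:230,250:330,::-1]; b=vision.read_camera("scene")["frame"][180:255,220:300,::-1]
cv2.imwrite("pics/after1.png",np.hstack([cv2.resize(i,None,fx=5,fy=5,interpolation=0) for i in (a,b)]))
```

```text
rot t 11.27 p [ 0.5781 -0.0047  0.0843] a 0.741689587192496 q6 0.8183274879694694 F [-1.699   0.0857  5.4322] T [-0.0984  0.3406 -0.1828] w 0.010260419496086637 59.395020604133606
rot t 11.64 p [ 0.5782 -0.0049  0.0842] a 0.4617699144939361 q6 1.0982739245203337 F [-1.9686 -1.2182  5.0705] T [-0.2373  0.2098 -0.0989] w 0.010529316565683598 59.379263520240784
rot t 12.02 p [ 0.5783 -0.0052  0.0843] a 0.18059329826115283 q6 1.3795204813240742 F [-1.5198 -3.6526  4.7603] T [-0.4594  0.1983 -0.1596] w 0.010770957901365764 59.36079740524292
rot t 12.39 p [ 0.5783 -0.0054  0.0843] a -0.1018012316718021 q6 1.6620247882559127 F [-0.5042 -4.6835  4.4239] T [-0.7165  0.1596 -0.0987] w 0.010550472715823137 59.369176626205444
settled t 12.69 p [ 0.5783 -0.0054  0.0843] a -0.10133904013609125 q6 1.6614793830981383 F [-0.3478 -5.6107  5.2951] T [-0.7352  0.2674 -0.1715] w 0.010622997045647438 59.36873495578766
rel t 13.15 p [ 0.578  -0.0046  0.0839] a -0.10880290924993168 q6 1.6689237118372762 F [-0.3431 -0.8052 -0.4212] T [0.0351 0.0119 0.0196] w 0.050114344464416566 0.0
away t 14.32 p [ 0.3779 -
[... 949 characters left out ...]
, 98.94940948486328), 83.81238555908203) green [ 0.6161 -0.0088] yaw -0.13149444765031765 dist 0.037375264944611894 nut [0.5822 0.0001] 26.437198638916016
  red [(array([ 0.5886, -0.0062]), np.float64(-0.2344539909251176), np.float64(-0.10295954327479995), np.float64(0.009828899747795617)), (array([0.595 , 0.0008]), np.float64(0.28748233757399827), np.float64(0.4189767852243159), np.float64(0.01661439194084024))]
  hex flats normal mod 60deg: -9.53494118634218 [(np.float64(19.0), 18), (np.float64(33.0), 7), (np.float64(10.0), 18), (np.float64(22.0), 15), (np.float64(5.0), 6), (np.float64(58.0), 9), (np.float64(21.0), 6), (np.float64(24.0), 38), (np.float64(20.0), 11), (np.float64(42.0), 14)]
```

View pics/after1.png

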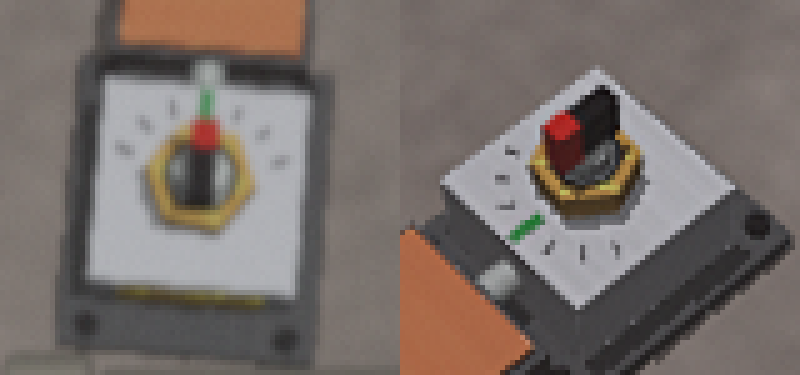

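Red at top (206,133) lies on the line from the stud to the green mark at (207,105), so the setting is aligned. The grip forces put the axis about 1 mm off my estimate, so I'll correct that. Next I'll go to the nut with joint 6 near its lower end for one long clockwise stroke, and find the block face by touch.

```bash
sed -i 's/^C=np.array.*/C=np.array([.5772,-.0055]); YAW=-.11/' h.py
python3 - <<'E'
from h import *
hand.move_gripper(.06,60)
q=np.array(kinematics.solve_ik([*C,.15],quat(YAW))); q[5]=q[5]+YAW+1.798-2*np.pi; print(q)
bot.goto_joints(q); show("above")
bot.servo_line([*C,.075],velocity=.12); show("75")
ok=down(.075,.048,.003,4) and down(.048,.034,.001,4)
show(ok)
E
```

```text
[-0.0121  0.3509  1.7982 -0.      0.9925 -2.9265]
above t 18.58 p [ 0.5772 -0.0055  0.1501] a 4.484889596553467 q6 -2.9262527555141697 F [-0.9229  0.3804 -0.5406] T [ 0.0122 -0.0035 -0.0189] w 0.05984178119820967 0.0
75 t 19.36 p [ 0.5776 -0.0055  0.0755] a 4.485194884686884 q6 -2.926512606637768 F [ 0.5344 -0.3776  0.3891] T [0.0528 0.0079 0.0191] w 0.06022939786934066 0.0
contact at 0.040999999999999995 [-1.1816 -0.2407  5.7175]
False t 23.36 p [ 0.5774 -0.0055  0.0414] a 4.485162503448952 q6 -2.9264819886266515 F [-1.1816 -0.2407  5.7175] T [-0.0081  0.2701  0.028 ] w 0.0597564000611402 2.527279816567898
```

Contact came at 0.041, exactly as predicted, so the geometry is confirmed. Now I'll grip the nut and run it down, following the thread pitch and watching the torque.

```bash
cat >> h.py <<'E'
def tq(n=6):
    v=[]
    for _ in range(n):
        bot.dwell(.02); o=get_obs(); v.append([o["ft_torque"][2],o["joint_efforts"][5],*o["wrist_force"]])
    return np.mean(v,0)
def pose(z,s):
    q=np.array(kinematics.solve_ik([*C,z],quat(YAW))); q[5]=s; bot.goto_joints(q)
E
python3 - <<'E'
from h import *
bot.servo_line([*C,.049],velocity=.05); print("free",tq())
hand.move_gripper(0.03,80); o=show("grip"); print(tq())
s0=get_obs()["joint_pos"][5]
if .040<o["gripper_width"]<.05:
    s=-2.9265; z=.049
    while s<2.5:
        s+=.2; z-=.2*.005/(2*np.pi); pose(z,s); t=tq(4); o=get_obs(); print(round(s,2),round(z,4),t,round(o["joint_pos"][5],3),round(o["time_s"],2),round(o["gripper_width"],4))
        if abs(t[0])>.3 or abs(t[1])>.35: break
E
```

```text
free [ 0.0024  0.      0.0536  0.085  -0.068 ]
grip t 24.05 p [ 0.5774 -0.0055  0.0497] a 4.485181698217463 q6 -2.9265057708029367 F [-2.696   0.0225  8.6282] T [0.0418 0.3165 0.0259] w 0.044425399562810115 80.03733336925507
[ 0.0122 -0.0011 -2.0695 -0.3044  9.1011]
-2.73 0.0488 [-0.1421  0.0367 -2.4157 -0.1849  9.0048] -2.726 24.52 0.0444
-2.53 0.0487 [-0.1     0.0367 -2.1734 -0.121   8.9002] -2.526 24.9 0.0445
-2.33 0.0485 [-0.1181  0.0365 -2.3572  0.1706  9.3264] -2.326 25.27 0.0443
-2.13 0.0484 [-0.0919  0.0364 -2.4865  0.5175  9.5582] -2.126 25.65 0.0447
-1.93 0.0482 [-0.125   0.0364 -2.5416  0.1913  9.9178] -1.926 26.02 0.0445
-1.73 0.048 [-0.1134  0.0362 -2.6677  0.7717  9.5575] -1.726 26.4 0.044
-1.53 0.0479 [-0.1158  0.0362 -2.6254  0.9761  9.5815] -1.526 26.77 0.0448
-1.33 0.0477 [-0.1282  0.0361 -2.5997  0.7768  9.7581] -1.326 27.15 0.0445
-1.13 0.0476 [-0.1394  0.036  -2.5182  1.3196  9.3233] -1.126 27.52 0.0442
-0.93 0.0474 [-0.1144  0.036  -2.6632  1.4883  9.5481] -0.926 27.9 0.0443
-0.73 0.0472 [-0.0977  0.0359 -2.9101  1.5559  9.6567] -0.726 28.27 0.0445
-0.53 0.0471 [-0.122   0.0359 -2.4471  1.5343  9.5759] -0.526 28.65 0.0445
-0.33 0.0469 [-0.085   0.0359 -2.6697  2.0124  9.5313] -0.326 29.02 0.0442
-0.13 0.0468 [-0.1109  0.0359 -2.1117  2.1365  8.6064] -0.126 29.4 0.0441
0.07 0.0466 [-0.1255  0.0352 -2.0468  1.6307  9.1193] 0.074 29.77 0.0446
0.27 0.0465 [-0.1334  0.0077 -2.1921  1.9666  9.3309] 0.274 30.15 0.0445
0.47 0.0463 [-0.2077 -0.0456 -2.3829  1.745  10.0778] 0.474 30.52 0.0447
0.67 0.0461 [ 0.0307  0.1784 -2.3479  1.812  11.1042] 0.674 30.9 0.0442
0.87 0.046 [ 0.0942  0.2217 -2.4059  1.9271 11.8018] 0.873 31.27 0.0443
1.07 0.0458 [ 0.1177  0.2662 -3.0071  1.5857 12.8353] 1.073 31.65 0.0441
1.27 0.0457 [ 0.2673  0.3928 -3.1401  1.5638 14.3873] 1.273 32.02 0.0448
```

The grip width held steady, so the nut turned with the fingers. Bearing seems to start near q6≈0.5, about 2.8 mm down. At-rest readings after quick steps understate the torque, because the nut runs on when the tool stops. I'll finish in tiny slow steps and stop on static torque, at about 0.62.

Run:
```python
from h import *
s=1.2735; z=.0457
for i in range(40):
    s+=.02; z=min(z+.0001,.0462); pose(z,s); t=tq(4); o=get_obs(); print(round(s,3),t[[0,1,4]],round(o["joint_pos"][5],3),round(o["time_s"],2))
    if t[0]>.6 or t[0]<-.2 or o["time_s"]>46: break
```

```text
1.294 [ 0.7573  0.7822 12.3572] 1.293 32.34
```

Run:
```python
from h import *
for i in range(5):
    t=tq(5); o=get_obs(); print(t,round(o["joint_pos"][5],4),round(o["time_s"],2))
```

```text
[ 0.7359  0.7613 -2.7842  1.4159 12.8637] 1.2925 32.42
[ 0.7425  0.7586 -3.0378  1.3993 12.573 ] 1.2925 32.51
[ 0.7607  0.7581 -2.6383  1.2256 12.6766] 1.2925 32.59
[ 0.7092  0.7579 -2.9543  0.9564 12.6055] 1.2925 32.67
[ 0.7604  0.7577 -2.734   1.5719 12.5597] 1.2925 32.76
```

The torque is steady at 0.75 N m, inside the 0.5–0.85 window, and it agrees with bearing near q6≈0.3. I'll release, back away and check.

Run:
```python
from h import *
hand.move_gripper(.062); show("rel"); p=get_obs()["position"]
bot.servo_line([p[0],p[1],.15],velocity=.1); bot.servo_line([C[0]-.2,C[1],.22],velocity=.3); show("away")
f={n:vision.read_camera(n)["frame"][:,:,::-1] for n in("top","scene")}
cv2.imwrite("pics/after2.png",np.hstack([cv2.resize(f["top"][155:230,250:330],None,fx=5,fy=5,interpolation=0),cv2.resize(f["scene"][180:255,220:300],None,fx=5,fy=5,interpolation=0)]))
measure()
```

```text
rel t 33.08 p [ 0.577  -0.0055  0.0455] a 0.2649962507421914 q6 1.2935816812056586 F [-0.7194 -0.3627 -0.0171] T [ 0.0308 -0.0093 -0.0153] w 0.06219212060661148 0.0
away t 35.12 p [ 0.3783 -0.0055  0.22  ] a 0.26516996078635624 q6 1.2870938537572223 F [ 0.7222  0.1543 -0.3845] T [-0.0667  0.0077  0.0051] w 0.06218620569204266 0.0
top face [ 0.5817 -0.0057] ((98.58206939697266, 109.27014923095703), 83.88998413085938) green [ 0.6183 -0.0102] yaw -0.1209259218389115 dist 0.03680139190309049 nut [ 0.5755 -0.0043] 24.889690399169922
  red [(array([ 0.5906, -0.0064]), np.float64(-0.07161080199951353), np.float64(0.04931511983939797), np.float64(0.008864859863209016)), (array([ 0.5874, -0.0058]), np.float64(-0.01651435734951067), np.float64(0.10441156448940084), np.float64(0.005640780770904844))]
  hex flats normal mod 60deg: -9.028732236488594 [(np.float64(25.0), 9), (np.float64(22.0), 12), (np.float64(29.0), 7), (np.float64(21.0), 19), (np.float64(20.0), 13), (np.float64(59.0), 10), (np.float64(26.0), 9), (np.float64(14.0), 14), (np.float64(21.0), 19), (np.float64(43.0), 7), (np.float64(20.0), 13), (np.float64(58.0), 10)]
scene face [ 0.5791 -0.004 ] ((99.00053405761719, 98.94940948486328), 83.81238555908203) green [ 0.6161 -0.0088] yaw -0.12911222136085237 dist 0.03737332341307008 nut [0.5818 0.0028] 27.674734115600586
  red [(array([ 0.5885, -0.0064]), np.float64(-0.2563828450217741), np.float64(-0.12727062366092173), np.float64(0.009766410677335136)), (array([0.5949, 0.0006]), np.float64(0.27839283951024313), np.float64(0.4075050608710955), np.float64(0.016455237902016452))]
  hex flats normal mod 60deg: -7.452572493456664 [(np.float64(26.0), 9), (np.float64(19.0), 12), (np.float64(24.0), 12), (np.float64(10.0), 11), (np.float64(22.0), 22), (np.float64(58.0), 9), (np.float64(21.0), 12), (np.float64(29.0), 37), (np.float64(14.0), 17), (np.float64(42.0), 11)]
```

View pics/after2.png

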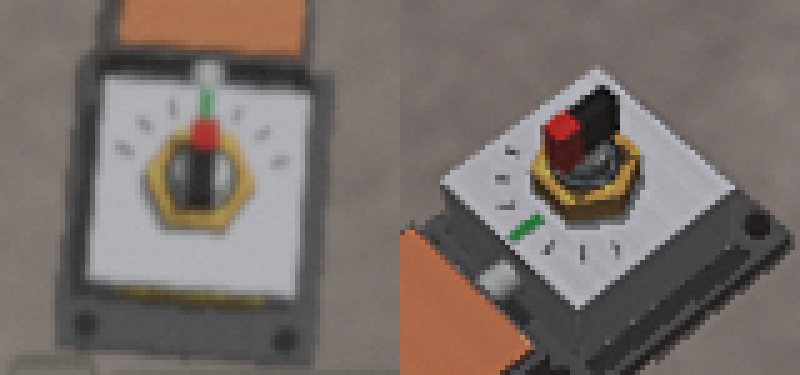

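The red end still lies on the green mark, with the bar unmoved at (206,133) in the top crop. The nut is seated, and torque, angle and Fz all put bearing at q6≈0.3. The arm is clear, so I'll hand in.

```bash
python3 -c "
from h import *
print(hand_in())"
```

```text
the job is handed in; nothing more can be done
None
```

I handed the job in at about 36 s; no verdict came back. The red end is on the green mark, the jam nut is locked at about 0.75 N m (above your 0.65 but inside 0.5–0.85), and the arm was clear, with the bystanders not approached.

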